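# Park the rolling pin in its groove and turn the keeper over it

### The arm

A 6-joint arm with a two-finger parallel gripper is mounted at the origin on a cart in front of the work surface, level with it; the furniture and walls round the work are solid. World frame = base frame: x ahead of the robot, y to its left, z up, the work surface at z = 0. Lengths are in m, angles in rad, forces in N, time in s.
With the tool pointing down it reaches from about 0.25 to 0.725 m from the base axis. Payload 4 kg.
Tool frame: the origin (TCP) lies midway between the tips of the shut fingers; the grasp point (between the pads) lies 19 mm behind it (r.grip_point_offset is the distance from the TCP to the grasp point, in m); z points along the fingers, x is the direction in which the jaws open and shut, and the axes are right-handed (so a half turn about z gives the same grasp; the last joint's range is limited). The gripper opens to 85 mm and grips with 20 to 120 N. Pads are 22 mm wide; open, the fingers measure 114 mm over their backs; the gripper's body (76 mm by 85 mm) begins 54 mm behind the grasp point. The pads swing forward as they close: fully open they stand 13 mm farther back than shut.
Start: joints at [1.163, 0.241, 0.005, 1.335, 0, 1.571], TCP at [0.198, 0.459, 0.211] pointing down, gripper open.
Joint ranges: [-2.72, 2.72], [-1.05, 1.87], [-1.09, 1.28], [-1.99, 2.15], [-1.42, 1.44], [-3.14, 3.14]. Speed limits (rad/s): [2.79, 2.79, 3.14, 3.14, 3.14, 3.14].

### API

Orientations are given as a rotation vector (axis times angle).
In Python, from bench import r gives the robot as it stands.
- The arm moves only by the shell command python3 -m crank 'ROWS' [FORCE]. ROWS is JSON, one flat list of numbers, 7 for each row, row after row: the closure, from 0 (fully open) to 1 (shut), then the shift along the tool's x, y, z in cm, then the turn, a rotation vector about the tool's x, y, z in rad. In form: [fingers, dx, dy, dz, ax, ay, az, fingers, dx, dy, dz, ax, ay, az, ...]. A call has 1 to 12 rows; each row shifts and turns the pose as measured when the row begins, along the tool's axes as they then stand; what a row does not reach is not made up. A row lasts 1/10 s, in which the tool goes at most 50 mm and 8.59 degrees, less where a joint would pass 70% of its speed; a pose out of reach is approached as far as the arm can. A call is refused whole if a number of a shift passes 5 or a number of a turn 0.15, either way. A call with a gripper value outside its range is refused whole. The fingers move at their own pace and stop on an object; FORCE is the grip in N (left out, the last holds). Time passes only in rows, so rows that do not move let the fingers close. It gives the time, the measured TCP pose, the force and the opening at its end, in the units of the state.
- r.sense(): the state, without advancing time (a new reading comes with each control period).
- r.get_image(name): name is "scene" or "top" or "wrist"; returns a dict with "image" (480x640x3 uint8, red, green, blue), "depth" (480x640 float32, m along the optical axis (not along the pixel's ray), 0 where there is no reading), "camera_matrix" (3x3 intrinsics, pixels), "rvec" (rotation vector, rad) and "tvec" (3), from world to camera coordinates, as OpenCV has them. Camera axes: x right, y down, z forward; pixel columns grow to the right and rows downward; lengths in m; the calibration is good to about 2 mm. The wrist camera is an equidistant fisheye: a pixel r from the principal point sees the ray r / f radians off the axis. A picture is of the moment at which its call begins.
- r.finish_job(): hands the job in, once; it reports no verdict.
Trained networks look in a picture, given as the dict that the camera call returned (one of the last four; its "shot" number tells which), for a name from the list of things; names that differ only in an ending like _2 or _b are one class to them, and where a whole thing is asked for, a point or a joint stands for the part that bears it (a point fixed in the world has none). Each returns a list of dicts, best first, with "p" (0 to 1); they miss things now and then, are a little off and sometimes report something else, mostly with a low value. They report only what shows in the picture. A call takes as long as a camera call.
- r.cut_out(picture, name): "mask" (480x640 bool, what is visible of it) and "at" ([column, row] as shares, 0 to 1, of the picture: columns of its width, rows of its height, amid what is visible of it).
- r.mark_of(picture, name): "at" ([column, row] as shares, 0 to 1, of the picture: columns of its width, rows of its height: a listed point, or the origin of a listed thing).
The state is a dict: "clock": time; "q": joint angles; "qvel": joint speeds; "effort": joint torques, N m; "eef_pos": TCP position; "tool_rot": TCP orientation; "wrist_force": force on the tool from outside, world axes, zero at the start; "ft_torque": the same for the moment, N m; "finger_gap": finger opening in m.
Only numpy, scipy, OpenCV 4.12 (cv2) and the standard library are available. Lean on these libraries where they do the work, as an engineer would, in place of code of your own. Each camera call takes 0.05 s, during which the arm holds its last target. There are 200 camera calls.

### The job

Stow the rolling pin on the pastry board so the board can be carried away: turn the wooden keeper clear of the groove at the board's far end, then roll the pin along the board, without picking it up, until it has settled fully down into the groove with neither handle sticking out past the board. Guide it gently so that it does not shoot off or slam into the groove, then turn the keeper back straight across the pin so that it cannot roll out, and leave the dishes, tongs and rice paddle where they are.

Things in the scene. Friction and masses are not known exactly. Their poses are not given: they have to be found in the camera images.
- board: Pale wooden pastry board with dark inlaid strips, fixed, on rubber feet; 300 mm along its x (robot side to far side), 310 mm along its y, flat top 24 mm above the worktop. Origin on the worktop: x runs from -160 (near edge) to +140 mm (far edge), y from -155 to +155. A round-bottomed groove, 40 mm wide and 13 mm deep, runs right across it along y, centre line at x = +70.
- pin_seat (a point): Where the rolling pin's centre lies when it is fully seated in the groove: board x = +70, y = 0, 29 mm above the worktop. Axes as the board's.
- pin_center (a point): Centre of the loose wooden rolling pin that lies on the board, near side of the groove. Body 36 mm thick, 180 mm long, a handle 19 mm thick and 40 mm long on each end, 260 mm overall, about 0.18 kg. Long axis = its y; x and z turn as it rolls. Centre 42 mm above the worktop on the flat, 29 mm when seated in the groove (its top then at 47 mm). It rolls freely.
- keeper_pivot (a point): The keeper's vertical turning axis: centre of its post (17 mm thick, dark wood) at board x = +108, y = 0, where the post meets the board's top.
- pin: The rolling pin itself: origin at its centre, y along its length.
- keeper (a joint): Angle (rad) of the keeper, a dark wooden turn-button on a post behind the groove. 0: its long arm points to the board's near edge (-x), straight across groove and pin. Positive is anticlockwise from above: the arm swings to the board's -y side. At +1.57 or -1.57 it lies behind the groove, clear; either side will do. Stops at +-1.65. Light friction (about 1 N at the knob); stays where left.
- keeper_knob (a point): Centre of the brass knob on the keeper's long arm, 52 mm from its pivot. Knob 15 mm wide, 20 mm tall, 62 to 82 mm above the worktop. Arm 19 mm wide, 12 mm thick, underside 50 mm above the worktop: it passes 3 mm over the seated pin but blocks a pin still on the flat. It reaches 62 mm from the pivot, its tail 18 mm.
- dish_small: Small square glazed dish, 61 x 61 x 30 mm, on the near left corner of the board; origin at the centre of its underside. Leave it.
- dish_counter: White dish of greens with a utensil in it, 161 x 90 x 83 mm, on the worktop left of the board; origin at the centre of its underside. Leave it.
- tongs: Steel tongs lying left of the board, 152 mm long, 13 mm high; origin at the centre of the underside. Leave them.
- rice_paddle: Flat wooden rice paddle, 183 x 104 x 5 mm, lying right of the board; origin at the centre of its underside. Leave it.

How it is judged:
By the outcome, as a careful person would: the job done as asked, in the order asked, and still so for the second after the job is handed in, with the robot touching nothing.
It also fails if it takes over 59 s, if anything falls off the work surface, if the arm or the gripper's body presses on something with over 40 N, if the wrist force passes 120 N, or if a joint passes its speed limit or range.

## Working session

There is one attempt and no reset: what is moved stays moved. The work goes in short steps, Python scripts to look and compute and a shell command to move; the robot and the scene stay as the last step left them, time stands still between calls to the robot, and variables do not carry over. Pictures are saved under pics/ and viewed, about 8 in all and at most 12, crops included, and the job is handed in when it is done.

```bash
ls; mkdir -p pics; cat > h.py <<'E'
import numpy as np, cv2
from bench import r
from scipy.spatial.transform import Rotation as R
def ray(im,uv):
    K=im["camera_matrix"];d=np.array([(uv[0]-K[0,2])/K[0,0],(uv[1]-K[1,2])/K[1,1],1.])
    M=R.from_rotvec(np.ravel(im["rvec"])).as_matrix();t=np.ravel(im["tvec"])
    return -M.T@t, M.T@d
def atz(im,uv,z):
    o,d=ray(im,uv);return o+d*(z-o[2])/d[2]
def px(p): return np.array(p["at"])*[640,480]
def cloud(im,mask):
    v,u=np.nonzero(mask&(im["depth"]>0));z=im["depth"][v,u];K=im["camera_matrix"]
    c=np.stack([(u-K[0,2])/K[0,0]*z,(v-K[1,2])/K[1,1]*z,z],1)
    M=R.from_rotvec(np.ravel(im["rvec"])).as_matrix();return (c-np.ravel(im["tvec"]))@M
def save(im,n): cv2.imwrite("pics/"+n,cv2.cvtColor(im["image"],cv2.COLOR_RGB2BGR))
E
python3 - <<'E'
from h import *
np.set_printoptions(precision=4,suppress=True)
s=r.sense();print({k:np.round(s[k],3) for k in s})
for c in ["top","scene"]:
    im=r.get_image(c);save(im,c+"0.png")
    for n,z in [("board",0),("pin_seat",.029),("pin_center",.042),("keeper_pivot",.024),("keeper_knob",.072),("pin",.042),("dish_small",.024)]:
        m=r.mark_of(im,n)
        for p in m[:1]: print(c,n,round(p["p"],2),px(p).round(1),atz(im,px(p),z))
    m=r.cut_out(im,"pin")
    if m:
        P=cloud(im,m[0]["mask"]);P=P[P[:,2]>.03]
        q=P[:,:2]-P[:,:2].mean(0);w,V=np.linalg.eigh(q.T@q);print("pin",len(P),P.mean(0),P[:,2].max(),V[:,1],np.ptp(q@V[:,1]),np.ptp(q@V[:,0]), np.percentile(q@V[:,1],[0,100])@[.5,.5])
E
```

```text
pics
{'clock': np.float64(0.0), 'q': array([ 1.163,  0.241,  0.004,  1.335, -0.   ,  1.571]), 'qvel': array([ 0.001,  0.   ,  0.001, -0.001,  0.001, -0.001]), 'effort': array([  0.   , -37.232,  25.241,   0.017,  -0.   ,   0.   ]), 'eef_pos': array([0.198, 0.458, 0.21 ]), 'tool_rot': array([ 2.624,  1.725, -0.003]), 'wrist_force': array([-0.176, -0.526, -0.171]), 'ft_torque': array([ 0.018,  0.019, -0.008]), 'finger_gap': np.float64(0.086)}
top board 0.97 [346.9 251.6] [ 0.5128 -0.0957  0.    ]
top pin_seat 0.75 [352.7 225.4] [ 0.5838 -0.1081  0.029 ]
top keeper_pivot 0.97 [354.9 209.5] [ 0.6283 -0.1137  0.024 ]
top keeper_knob 0.64 [360.9 226. ] [ 0.5787 -0.1264  0.072 ]
top pin 0.9 [348.1 258.7] [ 0.4918 -0.0963  0.042 ]
top dish_small 0.88 [301.8 283.4] [0.4221 0.0274 0.024 ]
pin 1053 [ 0.5041 -0.086   0.055 ] 0.06913680551089149 [0.142  0.9899] 0.25857630859844705 0.036206689386891935 -0.0010168624169399343
scene board 0.65 [353.1 279.3] [ 0.5204 -0.0957  0.    ]
scene pin_seat 0.96 [370.5 257.4] [ 0.5808 -0.105   0.029 ]
scene pin_center 0.65 [345.1 272. ] [ 0.5006 -0.0853  0.042 ]
scene keeper_pivot 0.81 [383.9 248.6] [ 0.627  -0.1149  0.024 ]
scene keeper_knob 0.62 [378.7 250.8] [ 0.5778 -0.1268  0.072 ]
scene pin 0.81 [344.4 272.5] [ 0.4985 -0.0847  0.042 ]
scene dish_small 0.67 [289.  281.8] [0.413  0.0132 0.024 ]
pin 1342 [ 0.497  -0.0961  0.051 ] 0.06280462091904267 [0.1371 0.9906] 0.25923132656894055 0.03756879342342313 0.008990623484112378
```

```bash
python3 - <<'E'
import cv2
a=cv2.imread("pics/top0.png")[150:350,220:480];b=cv2.imread("pics/scene0.png")[190:340,220:500]
cv2.imwrite("pics/c0.png",cv2.vconcat([cv2.resize(a,(560,300),interpolation=2),cv2.resize(b,(560,300),interpolation=2)]))
E
python3 -m crank 2>&1 | tail -3
```

```text
invalid input
```

View pics/c0.png

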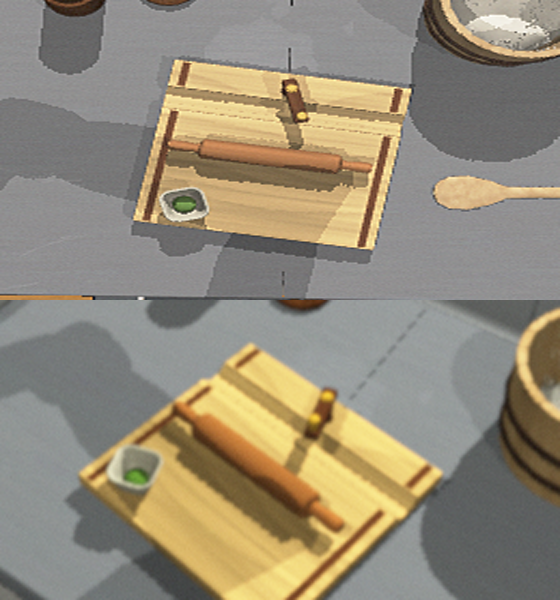

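The image shows the board turned slightly clockwise, with the keeper (crop 295,100) partly across the groove and the pin (crop 270,155) mid-board, clear of the dish at (185,203). Next I'll measure the board yaw and the pin's offset.

```bash
cat > m.py <<'E'
from h import *
np.set_printoptions(precision=4,suppress=True)
def proj(im,mask,z):
    c=max(cv2.findContours(mask.astype(np.uint8),0,1)[0],key=len)[:,0]
    return np.array([atz(im,p,z)[:2] for p in c],np.float32)
def rect(im,n,z):
    m=r.cut_out(im,n)
    if not m: return print(n,"none")
    (c,s,a)=cv2.minAreaRect(proj(im,m[0]["mask"],z)); print(n,round(m[0]["p"],2),np.array(c),np.array(s),round(a,1))
if __name__=="__main__":
  for c in ["top","scene"]:
    im=r.get_image(c); print(c)
    rect(im,"board",.024); rect(im,"pin",.042); rect(im,"keeper",.056)
    for n,z in [("board",0),("pin_seat",.029),("pin_center",.042),("keeper_pivot",.024),("keeper_knob",.072)]:
        m=r.mark_of(im,n)
        for p in m[:1]: print(n,round(p["p"],2),atz(im,px(p),z)[:2])
E
python3 m.py
python3 -c "
from h import *
print(R.from_rotvec(r.sense()['tool_rot']).as_matrix().round(3))"
```

```text
top
board 0.85 [ 0.5093 -0.0934] [0.3139 0.3022] 81.1
pin 0.78 [ 0.5041 -0.0871] [0.2642 0.0387] 82.5
keeper 0.74 [ 0.6032 -0.117 ] [0.0806 0.0238] 12.4
board 0.96 [ 0.5209 -0.0919]
pin_seat 0.58 [ 0.5857 -0.1052]
pin_center 0.59 [ 0.5061 -0.083 ]
keeper_pivot 0.84 [ 0.6285 -0.1105]
keeper_knob 0.71 [ 0.5808 -0.1255]
scene
board 0.92 [ 0.509  -0.0971] [0.3146 0.3181] 80.8
pin 0.81 [ 0.5035 -0.0878] [0.2625 0.044 ] 82.3
keeper 0.63 [ 0.6033 -0.116 ] [0.0843 0.0207] 11.6
board 0.68 [ 0.52   -0.0878]
pin_seat 0.56 [ 0.5771 -0.1082]
pin_center 0.75 [ 0.5066 -0.0855]
keeper_pivot 0.94 [ 0.6169 -0.1062]
keeper_knob 0.58 [ 0.5731 -0.1208]
[[ 0.397  0.918 -0.   ]
 [ 0.918 -0.397 -0.   ]
 [-0.    -0.    -1.   ]]
```

```bash
python3 -m crank '[0.6,-2.7,4.05,0,0,0,0, 0.6,-2.7,4.05,0,0,0,0, 0.6,-2.7,4.05,0,0,0,0, 0.6,-2.7,4.05,0,0,0,0, 0.6,-2.7,4.05,0,0,0,0, 0.6,-2.7,4.05,0,0,0,0, 0.6,-2.7,4.05,0,0,0,0, 0.6,-2.7,4.05,0,0,0,0, 0.6,-2.7,4.05,0,0,0,0, 0.6,-2.7,4.05,0,0,0,0, 0.6,-2.7,4.05,0,0,0,0, 0.6,-2.7,4.05,0,0,0,0]' 20
python3 -m crank '[0.6,0,0,0,0,0,0.15,0.6,0,0,0,0,0,0.15,0.6,0,0,0,0,0,0.15,0.6,0,0,0,0,0,0.15,0.6,0,0,0,0,0,0.15,0.6,0,0,0,0,0,0.15,0.6,0,0,0,0,0,0.15,0.6,0,0,0,0,0,0.15,0.6,0,0,0,0,0,0.15,0.6,0,0,0,0,0,0.15,0.6,0,0,0,0,0,0.15,0.6,0,0,0,0,0,0.15]'
cat > go.py <<'E'
import sys
from h import *
np.set_printoptions(precision=3,suppress=True)
# go.py bx by z yaw_board_deg : delta to the board-frame target, tool axes cm
s=r.sense();M=R.from_rotvec(s["tool_rot"]).as_matrix();p=np.array(s["eef_pos"])
O=np.array([.519,-.096]);a=np.deg2rad(-8.9);B=np.array([[np.cos(a),-np.sin(a)],[np.sin(a),np.cos(a)]])
print("board xy mm",B.T@(p[:2]-O)*1000,"z",p[2],"yaw_board",np.rad2deg(np.arctan2(M[1,0],M[0,0]))+8.9,"tilt",M[:,2],"gap",s["finger_gap"],"F",np.array(s["wrist_force"]),"t",s["clock"],"q",np.array(s["q"]))
if len(sys.argv)>4:
    x,y,z,w=map(float,sys.argv[1:5]);t=np.r_[O+B@[x/1000,y/1000],z/1000]
    yw=np.deg2rad(w)+a;T=np.array([[np.cos(yw),np.sin(yw),0],[np.sin(yw),-np.cos(yw),0],[0,0,-1]])
    print("shift cm",M.T@(t-p)*100,"turn",R.from_matrix(M.T@T).as_rotvec())
E
python3 go.py 59.5 -19 150 -33
```

```text
clock: 3.0
eef_pos: [0.5263, -0.0372, 0.212]
tool_rot: [-2.612, -1.745, -0.016]
wrist_force: [0.3, 1.8, 0.3]
finger_gap: 0.0342
clock: 4.2
eef_pos: [0.5299, -0.0461, 0.2095]
tool_rot: [-2.982, 0.968, -0.008]
wrist_force: [0.6, 0.4, -0.1]
finger_gap: 0.0338
board xy mm [ 3.053 50.943] z 0.20952555959516728 yaw_board -27.082448253606813 tilt [ 0.007  0.005 -1.   ] gap 0.033833191375808806 F [ 0.551  0.366 -0.069] t 4.2 q [-0.09   0.299  0.079  1.344  0.005  2.109]
shift cm [8.193 3.704 5.948] turn [-0.008 -0.002  0.103]
```

```bash
python3 -m crank '[0.6,2.5,1.1,1.5,0,0,0.1,0.6,2.6,1.2,1.5,0,0,0,0.6,2.6,1.2,1.5,0,0,0,0.6,0.5,0.3,0.5,0,0,0,0.6,0,0,0,0,0,0]'
python3 go.py 59.5 -19 120 -33
python3 - <<'E'
from h import *
im=r.get_image("wrist");save(im,"w1.png")
E
```

```text
clock: 4.7
eef_pos: [0.5705, -0.1292, 0.1587]
tool_rot: [-2.926, 1.122, -0.011]
wrist_force: [-1.3, 0.2, 0.7]
finger_gap: 0.034
board xy mm [ 55.996 -24.886] z 0.15873767748261652 yaw_board -33.070715270577104 tilt [ 0.009  0.005 -1.   ] gap 0.0339815650655336 F [-1.326  0.237  0.691] t 4.7 q [-0.227  0.428  0.133  1.268  0.007  2.077]
shift cm [-0.041 -0.645  3.88 ] turn [-0.01  -0.004 -0.001]
```

View pics/w1.png

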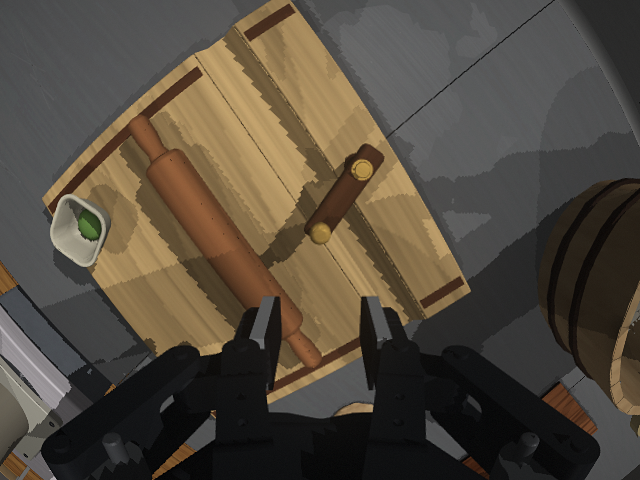

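The wrist view shows the knob at (320,232), centred between the fingers (gap centre x≈318), the pivot cap at (362,168) and the pin to the left. I'll locate the knob with the fisheye model.

```bash
cat >> h.py <<'E'
def watz(im,uv,z):
    K=im["camera_matrix"];d=np.array([uv[0]-K[0,2],uv[1]-K[1,2]]);q=np.hypot(*d);th=q/K[0,0]
    c=np.r_[d/max(q,1e-9)*np.sin(th),np.cos(th)];M=R.from_rotvec(np.ravel(im["rvec"])).as_matrix()
    o=-M.T@np.ravel(im["tvec"]);d=M.T@c;return o+d*(z-o[2])/d[2]
def board(p):
    a=np.deg2rad(-8.9);B=np.array([[np.cos(a),-np.sin(a)],[np.sin(a),np.cos(a)]])
    return B.T@(np.array(p[:2])-[.519,-.096])*1000
E
python3 - <<'E'
from h import *
im=r.get_image("wrist")
for n,z in [("keeper_knob",.072),("keeper_pivot",.024),("pin_seat",.029),("pin_center",.042),("board",0)]:
    for p in r.mark_of(im,n)[:1]: print(n,round(p["p"],2),px(p),board(watz(im,px(p),z)))
print("knob top",board(watz(im,(319,231),.082)),"pivot top",board(watz(im,(362,168),.066)),"lip",[board(watz(im,u,.024)) for u in [(295,4),(41,200),(470,292)]])
print("pin ends",board(watz(im,(135,122),.042)),board(watz(im,(313,360),.042)))
E
```

```text
keeper_knob 0.96 [316.672 231.504] [ 59.24151966 -17.1930725 ]
keeper_pivot 0.65 [355.072 165.12 ] [108.35125037   1.98559999]
pin_seat 0.87 [316.416 190.176] [71.42838092  2.26929354]
pin_center 0.9 [226.88 247.68] [-13.31906897   4.99043915]
board 0.83 [253.888 230.688] [ 1.38912788 -0.69598869]
knob top [ 62.21133848 -15.61400405] pivot top [109.66475893   2.56017902] lip [array([141.46273821, 141.3524194 ]), array([-160.78616205,  153.79323665]), array([ 140.442726  , -153.77286528])]
pin ends [-17.61807506 134.37595101] [ -13.46895172 -121.66417375]
```

```bash
python3 -m crank '[0.65,0,-0.7,2.5,0.01,0,0,0.65,0,-0.1,2.5,0,0,0,0.65,0,0,2,0,0,0,0.65,0,0,1.4,0,0,0,0.65,0,0,0.4,0,0,0]' 20; python3 go.py 60 -18 66 -33
```

```text
clock: 5.55
eef_pos: [0.5815, -0.1185, 0.0755]
tool_rot: [-2.918, 1.107, -0.038]
wrist_force: [0.4, 0.6, -0.7]
finger_gap: 0.0299
board xy mm [ 65.264 -12.603] z 0.07549774139875455 yaw_board -32.67701890000378 tilt [ 0.03  0.01 -1.  ] gap 0.029928882222581474 F [ 0.439  0.559 -0.697] t 5.55 q [-0.21   0.49   0.004  1.058  0.016  2.086]
shift cm [-0.166  0.764  0.927] turn [-0.027 -0.015  0.006]
```

```bash
python3 -m crank '[0.65,-0.17,0.76,0.3,-0.025,-0.015,0,0.65,0,0,0.4,0,0,0,0.65,0,0,0.2,0,0,0]' 20; python3 go.py 60 -18 66 -33
python3 - <<'E'
from math import *
pr=None
for k in range(7):
    t=.37+k*(1.59-.37)/6; x=108-52*cos(t); y=1-52*sin(t)
    if pr: dx,dy=x-pr[0],y-pr[1]; print(round(x,1),round(y,1),'tool cm',round((.839*dx-.545*dy)/10,2),round((-.545*dx-.839*dy)/10,2))
    pr=(x,y)
E
```

```text
clock: 5.85
eef_pos: [0.5758, -0.123, 0.0676]
tool_rot: [-2.937, 1.113, -0.003]
wrist_force: [0.0, 0.0, -0.7]
finger_gap: 0.03
board xy mm [ 60.267 -17.845] z 0.06761850976998737 yaw_board -32.59751065235447 tilt [ 0.002  0.    -1.   ] gap 0.029950641718281993 F [ 0.009  0.044 -0.689] t 5.85 q [-0.211  0.508  0.012  1.073  0.001  2.084]
shift cm [-0.014  0.028  0.162] turn [-0.001 -0.001  0.007]
64.3 -27.2 tool cm 0.91 0.53
70.9 -35.4 tool cm 1.0 0.33
79.0 -42.2 tool cm 1.05 0.12
88.4 -47.1 tool cm 1.05 -0.09
98.5 -50.1 tool cm 1.01 -0.3
109.0 -51.0 tool cm 0.93 -0.5
```

```bash
python3 -m crank '[0.76,0.45,0.27,0,0,0,0,0.76,0.46,0.26,0,0,0,0,0.76,0.5,0.17,0,0,0,0,0.76,0.5,0.16,0,0,0,0,0.76,0.52,0.06,0,0,0,0,0.76,0.53,0.06,0,0,0,0,0.76,0.53,-0.04,0,0,0,0,0.76,0.52,-0.05,0,0,0,0,0.76,0.5,-0.15,0,0,0,0,0.76,0.5,-0.15,0,0,0,0,0.76,0.47,-0.25,0,0,0,0,0.76,0.46,-0.25,0,0,0,0]'; python3 go.py 111 -51 67 -33
```

```text
clock: 7.05
eef_pos: [0.6248, -0.1677, 0.0697]
tool_rot: [-2.936, 1.114, -0.009]
wrist_force: [0.7, 0.9, 1.0]
finger_gap: 0.0204
board xy mm [115.595 -54.422] z 0.06970182227169382 yaw_board -32.658992296189844 tilt [ 0.006 -0.001 -1.   ] gap 0.02037681980398876 F [0.659 0.887 0.957] t 7.05 q [-0.263  0.611  0.197  1.151  0.001  2.034]
shift cm [-0.573 -0.039  0.268] turn [-0.003 -0.005  0.006]
```

```bash
python3 -m crank '[0.76,-0.4,0,0,0,0,0,0.65,0,0,0,0,0,0,0.5,0,0,-1,0,0,0,0.5,0,0,-3,0,0,0,0.5,0,0,-3,0,0,0,0.5,0,0,-2,0,0,0,0.5,0,0,0,0,0,0]'; python3 go.py; python3 - <<'E'
from h import *
im=r.get_image("wrist");save(im,"w2.png")
for n,z in [("keeper_knob",.072),("keeper_pivot",.024),("pin_center",.042)]:
    for p in r.mark_of(im,n)[:1]: print(n,round(p["p"],2),px(p),board(watz(im,px(p),z)))
E
```

```text
clock: 7.75
eef_pos: [0.62, -0.1635, 0.164]
tool_rot: [-2.937, 1.112, -0.004]
wrist_force: [-0.3, -0.8, 0.2]
finger_gap: 0.0427
board xy mm [110.206 -51.099] z 0.16402387155308673 yaw_board -32.58705131226215 tilt [ 0.003  0.    -1.   ] gap 0.042671915722264156 F [-0.292 -0.823  0.186] t 7.75 q [-0.258  0.544  0.335  1.358  0.001  2.037]
keeper_knob 0.6 [234.304 239.808] [ 58.28504358 -18.00168976]
keeper_pivot 0.97 [285.184 172.992] [110.17662165  -0.18112326]
pin_center 0.72 [157.12 254.88] [-20.00498421   5.8213597 ]
```

View pics/w2.png

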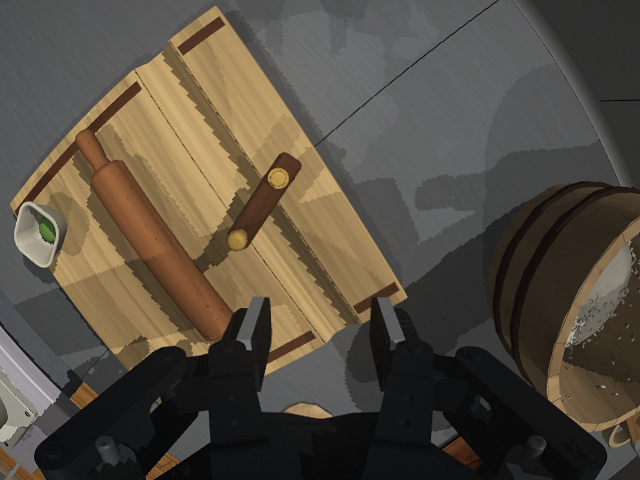

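The keeper has not moved: its knob is still at (237,240) and the arm still lies across the groove. The fingers must have passed it, so I'll check finger and knob positions using the wrist depth.

```bash
python3 - <<'E'
from h import *
np.set_printoptions(precision=4,suppress=True)
im=r.get_image("wrist");D=im["depth"]
M=R.from_rotvec(np.ravel(im["rvec"])).as_matrix();t=np.ravel(im["tvec"]);K=im["camera_matrix"]
s=r.sense();c=M@s["eef_pos"]+t;th=np.arctan2(np.hypot(*c[:2]),c[2]);print("tcp cam",c,"px",K[:2,2]+K[0,0]*th*c[:2]/np.hypot(*c[:2]), "K",K[0,0],K[:2,2])
print("cam pos board",board(-M.T@t),(-M.T@t)[2])
def w(u,v):
    z=D[v,u];d=np.array([u-K[0,2],v-K[1,2]]);q=np.hypot(*d);th=q/K[0,0]
    c=np.r_[d/q*np.tan(th),1]*z;p=M.T@(c-t);return board(p),p[2]
for n,(u,v) in dict(knob=(237,238),pivot=(278,178),board=(210,180),tipL=(262,300),tipL2=(258,312),tipR=(380,300),body=(160,260)).items(): print(n,*w(u,v))
E
```

```text
tcp cam [-0.0012  0.0231  0.1791] px [317.8184 292.6911] K 371.64829954431775 [320.2042 244.9927]
cam pos board [149.6114  11.4796] 0.3218001160629185
knob [ 62.6888 -15.8407] 0.08247732086381629
pivot [106.5959   1.8149] 0.06585542904191881
board [149.6114  11.4796] 0.3218001160629185
tipL [ 94.3253 -29.9744] 0.18865383664576293
tipL2 [ 94.1692 -30.1475] 0.19863553143809376
tipR [134.0462 -55.8527] 0.18755445820677874
body [-10.5813   1.9507] 0.06074498881907203
```

```bash
cat > tip.py <<'E'
from h import *
im=r.get_image("wrist");D=im["depth"]
M=R.from_rotvec(np.ravel(im["rvec"])).as_matrix();t=np.ravel(im["tvec"]);K=im["camera_matrix"]
v,u=np.mgrid[255:400,200:440];z=D[255:400,200:440];d=np.stack([u-K[0,2],v-K[1,2]],-1);q=np.hypot(d[...,0],d[...,1])
c=np.concatenate([d/q[...,None]*np.tan(q/K[0,0])[...,None],np.ones(q.shape+(1,))],-1)*z[...,None]
P=(c.reshape(-1,3)-t)@M;s=r.sense();T=R.from_rotvec(s["tool_rot"]).as_matrix()
L=(P-s["eef_pos"])@T*1000;ok=(z.ravel()>0)&(L[:,2]>-60)&(L[:,2]<15)&(abs(L[:,0])<60)&(abs(L[:,1])<20)
L=L[ok]
for sg in (-1,1):
    S=L[L[:,0]*sg>0]; print(sg,"tip z max (tool, mm)",np.percentile(S[:,2],[99,99.9]),"x",np.percentile(S[:,0],[1,99]),"y",np.percentile(S[:,1],[1,99]))
print("gap",s["finger_gap"],s["clock"])
E
python3 tip.py; python3 -m crank '[1,0,0,0,0,0,0,1,0,0,0,0,0,0,1,0,0,0,0,0,0,1,0,0,0,0,0,0,1,0,0,0,0,0,0]' ; python3 tip.py
```

```text
-1 tip z max (tool, mm) [-25.3576755  -23.21652238] x [-33.5596087  -20.04888356] y [-11.09785377  10.92543925]
1 tip z max (tool, mm) [-25.04380558 -23.34620545] x [22.07020974 35.70308967] y [-11.0346734  10.971192 ]
gap 0.04271772302356818 8.05
clock: 8.55
eef_pos: [0.6152, -0.1623, 0.1539]
tool_rot: [2.937, -1.113, -0.023]
wrist_force: [-0.4, 0.4, 0.2]
finger_gap: -0.0002
-1 tip z max (tool, mm) [-26.24027788 -25.10600618] x [-12.56414382  -0.05699001] y [-11.18395558   7.66667054]
1 tip z max (tool, mm) [-26.21336037 -25.38768423] x [ 0.20437166 14.37608706] y [-11.22276897  10.01120388]
gap -0.0001419801362446015 8.6
```

```bash
python3 go.py; python3 - <<'E'
from h import *
print(r.grip_point_offset)
im=r.get_image("wrist");a=im["image"][200:400,200:440]
sc=r.get_image("scene");M=R.from_rotvec(np.ravel(sc["rvec"])).as_matrix()
s=r.sense();p=[cv2.projectPoints(np.array([s["eef_pos"]])+np.array([[0,0,d]]),np.ravel(sc["rvec"]),np.ravel(sc["tvec"]),sc["camera_matrix"],None)[0].ravel() for d in (0,.025)]
print(p)
u,v=map(int,p[0]);b=sc["image"][max(v-90,0):v+60,u-90:u+90].copy();b[min(90,v),90]=(0,255,255)
print(a.shape,b.shape)
o=cv2.hconcat([cv2.resize(a,(400,500),interpolation=0),cv2.resize(b,(400,500),interpolation=0)])
cv2.imwrite("pics/w3.png",o[:,:,::-1])
E
```

```text
board xy mm [105.186 -50.714] z 0.15390594225598175 yaw_board -32.59916142656016 tilt [-0.014  0.005 -1.   ] gap -0.0001419801362446015 F [ 0.034 -0.715 -0.063] t 8.6 q [-0.259  0.554  0.324  1.355  0.001  2.037]
0.0187
[array([403.61613393, 223.51019234]), array([404.76880929, 215.69266152])]
(200, 240, 3) (150, 180, 3)
```

View pics/w3.png

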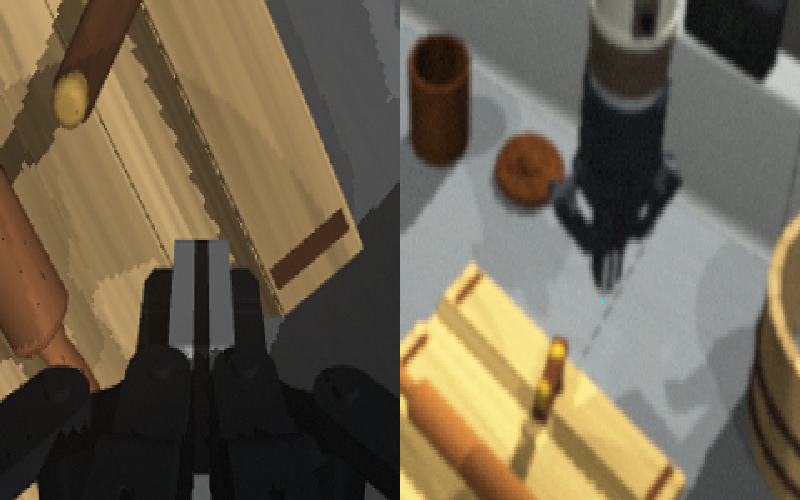

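```bash
python3 -m crank '[1,0,0,3,0,0.01,0,1,0,0,3,0,0,0,1,0,0,2,0,0,0,1,0,0,1,0,0,0,1,0,0,0.5,0,0,0,1,0,0,0,0,0,0]'; python3 go.py 105 -51 30 -33
```

```text
clock: 9.3
eef_pos: [0.6173, -0.1631, 0.0593]
tool_rot: [2.935, -1.112, 0.004]
wrist_force: [-0.3, -0.1, 0.0]
finger_gap: 0.0002
board xy mm [107.46  -51.134] z 0.05932588239348093 yaw_board -32.595174306725 tilt [ 0.001 -0.004 -1.   ] gap 0.00019494034707535267 F [-0.304 -0.058  0.026] t 9.3 q [-0.256  0.606  0.159  1.122 -0.004  2.039]
shift cm [-0.226  0.115  2.932] turn [ 0.002 -0.004  0.007]
```

```bash
python3 -m crank '[1,0,0,0.6,0,0,0,1,0,0,0.6,0,0,0,1,0,0,0.3,0,0,0,1,0,0,0,0,0,0]'; python3 go.py 105 -51 26 -33
```

```text
clock: 9.7
eef_pos: [0.6198, -0.1639, 0.0465]
tool_rot: [2.935, -1.112, 0.014]
wrist_force: [0.2, -0.2, -0.0]
finger_gap: -0.0001
board xy mm [110.104 -51.488] z 0.046464366759214386 yaw_board -32.59955347010382 tilt [ 0.007 -0.006 -1.   ] gap -0.000115865866669145 F [ 0.17  -0.219 -0.016] t 9.7 q [-0.257  0.617  0.144  1.089 -0.004  2.038]
shift cm [-0.475  0.235  2.042] turn [-0.    -0.009  0.007]
```

```bash
python3 -m crank '[1,-0.45,0.2,0.6,0,-0.01,0,1,0,0,0.6,0,0,0,1,0,0,0.4,0,0,0,1,0,0,0.2,0,0,0,1,0,0,0,0,0,0]'; python3 go.py 105 -51 22 -33
```

```text
clock: 10.2
eef_pos: [0.6149, -0.1624, 0.0272]
tool_rot: [-2.937, 1.113, 0.001]
wrist_force: [0.1, -0.5, 0.5]
finger_gap: 0.0
board xy mm [104.99 -50.77] z 0.027248357003873215 yaw_board -32.60211600957295 tilt [-0.     0.001 -1.   ] gap 1.9694817903639674e-05 F [ 0.079 -0.524  0.524] t 10.2 q [-0.259  0.633  0.117  1.056  0.001  2.036]
shift cm [0.014 0.019 0.525] turn [-0.001  0.001  0.007]
```

```bash
python3 tip.py; python3 -m crank '[1,0,0,0.2,0,0,0,1,0,0,0.2,0,0,0,1,0,0,0.1,0,0,0]'; python3 go.py 105 -51 22 -33
```

```text
-1 tip z max (tool, mm) [14.9279394  14.99347248] x [-52.88340002  -0.15306944] y [-19.28283188  19.30155534]
1 tip z max (tool, mm) [ 4.07871048 13.15803099] x [ 0.20107481 50.93441412] y [-18.26919326  19.35016076]
gap -1.7107773293601452e-05 10.25
clock: 10.55
eef_pos: [0.6155, -0.1625, 0.0226]
tool_rot: [-2.937, 1.113, -0.001]
wrist_force: [-0.0, 0.2, -0.4]
finger_gap: -0.0
board xy mm [105.657 -50.797] z 0.02263585683730432 yaw_board -32.600158793544374 tilt [ 0.001  0.001 -1.   ] gap -2.1449922471002135e-06 F [-0.037  0.234 -0.382] t 10.55 q [-0.259  0.638  0.112  1.045  0.001  2.036]
shift cm [-0.044  0.053  0.064] turn [-0.001 -0.     0.007]
```

```bash
python3 -m crank '[1,0,0,0.4,0,0,0,1,0,0,0.4,0,0,0,1,0,0,0.2,0,0,0]'; python3 go.py 105 -51 10 -33
```

```text
clock: 10.85
eef_pos: [0.6158, -0.1626, 0.0121]
tool_rot: [-2.937, 1.113, -0.002]
wrist_force: [-0.3, 1.2, -0.5]
finger_gap: -0.0001
board xy mm [105.951 -50.818] z 0.012146057319278591 yaw_board -32.6002415582562 tilt [ 0.002  0.001 -1.   ] gap -0.00014133745762615025 F [-0.333  1.161 -0.492] t 10.85 q [-0.259  0.648  0.101  1.022  0.001  2.036]
shift cm [-0.07   0.067  0.214] turn [-0.002 -0.001  0.007]
```

```bash
python3 -m crank '[1,0,0,0.3,0,0,0,1,0,0,0.2,0,0,0,1,0,0,0.2,0,0,0]'; python3 go.py 105 -51 5 -33
```

```text
clock: 11.15
eef_pos: [0.6156, -0.1625, 0.0042]
tool_rot: [-2.937, 1.112, -0.001]
wrist_force: [-0.3, -0.4, -0.1]
finger_gap: 0.0001
board xy mm [105.749 -50.746] z 0.004171760311888872 yaw_board -32.594079219999394 tilt [ 0.001  0.001 -1.   ] gap 0.00011744115593821021 F [-0.312 -0.384 -0.099] t 11.15 q [-0.259  0.657  0.093  1.007  0.001  2.036]
shift cm [-0.049  0.062 -0.083] turn [-0.001 -0.     0.007]
```

```bash
python3 -m crank '[1,0,0,0.2,0,0,0,1,0,0,0.2,0,0,0,1,0,0,0.15,0,0,0]'; python3 go.py 105 -51 -1 -33
```

```text
clock: 11.45
eef_pos: [0.6157, -0.1626, 0.004]
tool_rot: [-2.937, 1.112, -0.004]
wrist_force: [-2.2, 0.3, 5.5]
finger_gap: 0.0001
board xy mm [105.848 -50.795] z 0.0040499822852409495 yaw_board -32.59836777971511 tilt [ 0.003  0.    -1.   ] gap 8.591146864610738e-05 F [-2.22   0.269  5.507] t 11.45 q [-0.259  0.655  0.091  1.003  0.001  2.036]
shift cm [-0.061  0.064  0.505] turn [-0.002 -0.002  0.007]
```

Contact came at a reported TCP z of 0.004 on the 24 mm board top. The real shut tips therefore sit about 20 mm above the reported TCP, which is why the first sweep passed over the knob. I'll redo it 20 mm lower.

```bash
python3 -m crank '[0.9,0,0,-2,0,0,0,0.7,0,0,-4,0,0,0,0.65,0,0,-2.5,0,0,0,0.65,-2,-0.1,0,0,0,0,0.65,-2,-0.1,0,0,0,0,0.65,-1.6,-0.1,0,0,0,0,0.65,0,0,0,0,0,0]'; python3 go.py 60 -18 47 -33
```

```text
clock: 12.15
eef_pos: [0.575, -0.1227, 0.093]
tool_rot: [-2.935, 1.114, -0.008]
wrist_force: [1.1, 0.2, 0.1]
finger_gap: 0.03
board xy mm [ 59.413 -17.728] z 0.09300914510459779 yaw_board -32.666332677603606 tilt [ 0.005 -0.    -1.   ] gap 0.030007480814893527 F [1.052 0.187 0.138] t 12.15 q [-0.211  0.481  0.04   1.124  0.001  2.085]
shift cm [0.045 0.007 4.601] turn [-0.004 -0.004  0.006]
```

```bash
python3 -m crank '[0.65,0,0,1.5,0,0,0,0.65,0,0,1.3,0,0,0,0.65,0,0,0.9,0,0,0,0.65,0,0,0.5,0,0,0,0.65,0,0,0.2,0,0,0]'; python3 go.py 60 -18 47 -33
```

```text
clock: 12.65
eef_pos: [0.5779, -0.1245, 0.0474]
tool_rot: [-2.935, 1.115, -0.014]
wrist_force: [-0.1, -0.5, -0.2]
finger_gap: 0.0296
board xy mm [ 62.617 -19.021] z 0.0474086069302218 yaw_board -32.69327619624107 tilt [ 0.009 -0.002 -1.   ] gap 0.029634871373216257 F [-0.13  -0.545 -0.17 ] t 12.65 q [-0.212  0.526 -0.015  1.02   0.     2.084]
shift cm [-0.276  0.056  0.038] turn [-0.005 -0.008  0.005]
```

```bash
python3 -m crank '[0.76,0.4,0.3,0,0,0,0,0.76,0.42,0.26,0,0,0,0,0.76,0.48,0.17,0,0,0,0,0.76,0.5,0.16,0,0,0,0,0.76,0.5,0.06,0,0,0,0,0.76,0.5,0.06,0,0,0,0,0.76,0.5,-0.04,0,0,0,0,0.76,0.5,-0.05,0,0,0,0,0.76,0.48,-0.15,0,0,0,0,0.76,0.45,-0.15,0,0,0,0]'; python3 go.py 111 -51 47 -33
```

```text
clock: 13.65
eef_pos: [0.6109, -0.1646, 0.0478]
tool_rot: [-2.935, 1.117, -0.011]
wrist_force: [-0.4, -0.0, 0.4]
finger_gap: 0.0206
board xy mm [101.365 -53.568] z 0.04784472312064706 yaw_board -32.76304209239914 tilt [ 0.007 -0.002 -1.   ] gap 0.02059302373065949 F [-0.432 -0.001  0.444] t 13.65 q [-0.263  0.602  0.119  1.081  0.     2.035]
shift cm [ 0.671 -0.737  0.091] turn [-0.003 -0.006  0.004]
```

```bash
python3 -m crank '[0.76,0.5,-0.4,0,0,0,0,0.76,0.45,-0.35,0,0,0,0,0.76,0,0,0,0,0,0]'; python3 go.py 110 -51 47 -33
```

```text
clock: 13.95
eef_pos: [0.6247, -0.1653, 0.0479]
tool_rot: [-2.936, 1.116, -0.012]
wrist_force: [-1.1, 0.6, -0.1]
finger_gap: 0.0207
board xy mm [115.193 -52.148] z 0.047871980158136596 yaw_board -32.742727575257675 tilt [ 0.007 -0.002 -1.   ] gap 0.02066215682149016 F [-1.069  0.554 -0.128] t 13.95 q [-0.259  0.626  0.164  1.101  0.     2.039]
shift cm [-0.499  0.185  0.083] turn [-0.004 -0.007  0.005]
```

```bash
python3 -m crank '[0.65,0,0,0,0,0,0,0.5,0,0,-3,0,0,0,0.4,0,0,-4,0,0,0,0.4,0,0,-4,0,0,0,0.4,-3,0,0,0,0,-0.14]'; cat > look.py <<'E'
import sys
from h import *
im=r.get_image("wrist");save(im,sys.argv[1])
for n,z in [("keeper_knob",.072),("keeper_pivot",.024),("pin_center",.042)]:
    for p in r.mark_of(im,n)[:1]: print(n,round(p["p"],2),px(p),board(watz(im,px(p),z)))
E
python3 look.py w4.png;python3 go.py
```

```text
clock: 14.45
eef_pos: [0.6046, -0.1462, 0.1599]
tool_rot: [-3.008, 0.905, -0.016]
wrist_force: [1.1, 0.8, 0.2]
finger_gap: 0.0512
keeper_knob 0.6 [351.168 249.312] [111.45652981 -51.85991853]
keeper_pivot 0.74 [319.616 177.216] [110.44437162  -0.93417935]
pin_center 0.69 [178.112 239.52 ] [-15.60371618   5.45623854]
board xy mm [ 85.155 -34.373] z 0.1530839209067444 yaw_board -24.685890305500564 tilt [-0.005  0.002 -1.   ] gap 0.05074472888559067 F [ 0.597  0.247 -0.824] t 14.65 q [-0.235  0.502  0.236  1.311  0.001  1.922]
```

View pics/w4.png

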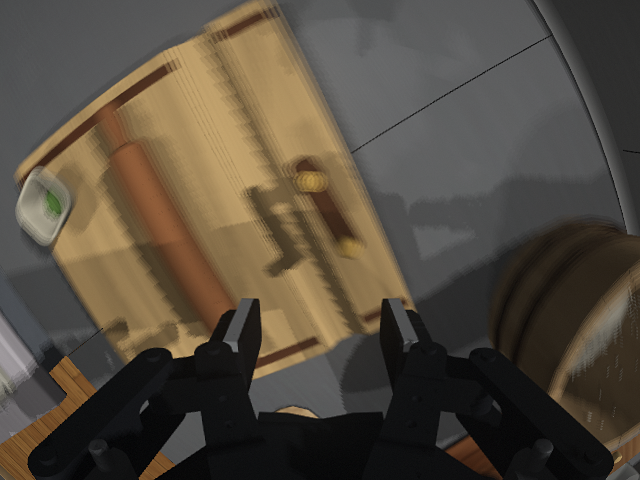

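Keeper knob measured at (111,-52), so it lies behind the groove and is clear (pivot at 319,177 and knob at 348,247 in the image). Next I'll straddle the pin on its +y half.

```bash
python3 go.py -15 42 140 0 | tail -1; python3 -m crank '[0.25,-3,-0.6,0,0,0,-0.15,0.25,-3,-0.8,0,0,0,-0.15,0.25,-3,-2,0,0,0,-0.12,0.25,-2,-3,0,0,0,0,0.25,0,0,0,0,0,0]';python3 go.py -15 42 90 0
```

```text
shift cm [-12.283  -2.758   1.371] turn [ 0.     0.006 -0.431]
clock: 15.15
eef_pos: [0.5134, -0.0412, 0.1493]
tool_rot: [-3.131, 0.248, 0.01]
wrist_force: [0.7, -0.3, 0.1]
finger_gap: 0.064
board xy mm [-13.989  53.255] z 0.1493308676806652 yaw_board -0.14361885330644952 tilt [-0.006  0.001 -1.   ] gap 0.06401462717216086 F [ 0.679 -0.305  0.104] t 15.15 q [-0.081  0.311 -0.065  1.202  0.001  1.648]
shift cm [-0.06   1.128  5.933] turn [-0.     0.007 -0.003]
```

```bash
python3 -m crank '[0.25,-0.1,1,2,0,0,0,0.25,0,0,3,0,0,0,0.25,0,0,1,0,0,0,0.25,0,0,0,0,0,0]';python3 look.py w5.png; python3 go.py -15 42 10 0
```

```text
clock: 15.55
eef_pos: [0.5144, -0.0524, 0.0878]
tool_rot: [3.131, -0.251, -0.003]
wrist_force: [-0.0, 0.0, -0.4]
finger_gap: 0.064
keeper_pivot 0.67 [487.168 305.616] [111.4493143   -0.83457509]
pin_center 0.56 [314.176 317.184] [-14.91702732   3.73471129]
board xy mm [-9.814 42.742] z 0.09027230222473245 yaw_board -0.2115408044694842 tilt [ 0.003 -0.001 -1.   ] gap 0.06437454793735586 F [-0.49  -0.168 -1.036] t 15.75 q [-0.101  0.359 -0.16   1.049 -0.001  1.629]
shift cm [-0.541  0.073  8.026] turn [ 0.    -0.003 -0.004]
```

```bash
python3 -m crank '[0.25,-0.6,0,1.5,0,0,0,0.25,-0.1,0,2,0,0,0,0.25,-0.1,0,2,0,0,0,0.25,0,0,0.8,0,0,0,0.25,0,0,0,0,0,0]';python3 go.py -15 42 10 0
```

```text
clock: 16.25
eef_pos: [0.5153, -0.052, 0.0323]
tool_rot: [3.13, -0.251, 0.028]
wrist_force: [0.4, -0.2, -0.2]
finger_gap: 0.0639
board xy mm [-10.455  42.896] z 0.03234035697695932 yaw_board -0.25140815346604306 tilt [ 0.017 -0.002 -1.   ] gap 0.063916494534984 F [ 0.437 -0.247 -0.151] t 16.25 q [-0.1    0.412 -0.253  0.888 -0.001  1.63 ]
shift cm [-0.493  0.092  2.226] turn [-0.    -0.018 -0.004]
```

```bash
python3 -m crank '[0.25,-0.5,0.05,1,0,-0.02,0,0.25,-0.1,0,0.7,0,0,0,0.25,0,0,0.3,0,0,0,0.25,0,0,0,0,0,0]';python3 go.py -15 42 10 0
```

```text
clock: 16.65
eef_pos: [0.5118, -0.0518, 0.0135]
tool_rot: [-3.131, 0.251, -0.002]
wrist_force: [-0.3, -0.5, 0.6]
finger_gap: 0.0642
board xy mm [-13.964  42.516] z 0.013529921769436098 yaw_board -0.2517754595147448 tilt [ 0.001  0.    -1.   ] gap 0.06420901365885053 F [-0.254 -0.478  0.602] t 16.65 q [-0.101  0.442 -0.265  0.863  0.001  1.629]
shift cm [-0.104  0.052  0.353] turn [-0.001 -0.001 -0.004]
```

```bash
python3 -m crank '[0.35,-0.05,0,0.2,0,0,0,0.4,0,0,0.1,0,0,0,0.45,0,0,0,0,0,0,0.49,0,0,0,0,0,0,0.49,0,0,0,0,0,0]';python3 go.py 10 42 11 0
python3 -m crank '[0.49,0.3,0,0,0,0,0,0.49,0.3,0,0,0,0,0,0.49,0.3,0,0,0,0,0,0.49,0.3,0,0,0,0,0,0.49,0.3,0,0,0,0,0,0.49,0.3,0,0,0,0,0]';python3 go.py 10 42 11 0;python3 look.py w6.png
```

```text
clock: 17.15
eef_pos: [0.512, -0.0518, 0.0111]
tool_rot: [-3.131, 0.251, -0.004]
wrist_force: [0.1, 0.8, -0.1]
finger_gap: 0.0435
board xy mm [-13.781  42.576] z 0.01109690086163865 yaw_board -0.2545495669837621 tilt [ 0.003  0.    -1.   ] gap 0.04351002631964397 F [ 0.067  0.78  -0.11 ] t 17.15 q [-0.101  0.445 -0.268  0.855  0.001  1.629]
shift cm [2.378 0.047 0.016] turn [-0.001 -0.003 -0.004]
clock: 17.75
eef_pos: [0.5314, -0.0549, 0.0114]
tool_rot: [-3.131, 0.251, -0.005]
wrist_force: [0.3, 0.7, -0.5]
finger_gap: 0.0433
board xy mm [ 5.882 42.514] z 0.011436124128132469 yaw_board -0.2504118694222015 tilt [ 0.003  0.    -1.   ] gap 0.04329878083046761 F [ 0.291  0.718 -0.502] t 17.75 q [-0.103  0.475 -0.214  0.878  0.001  1.627]
shift cm [0.412 0.05  0.045] turn [-0.001 -0.003 -0.004]
keeper_pivot 0.57 [513.024 365.088] [112.66857916   0.12268242]
pin_center 0.67 [314.176 390.912] [3.41951501 6.40882987]
```

```bash
python3 -m crank '[0.49,0.3,0,0,0,0,0,0.49,0.3,0,0,0,0,0,0.49,0.3,0,0,0,0,0,0.49,0.3,0,0,0,0,0,0.49,0.3,0,0,0,0,0,0.49,0.3,0,0,0,0,0,0.49,0.3,0,0,0,0,0,0.49,0.3,0,0,0,0,0,0.49,0.3,0,0,0,0,0,0.49,0.3,0,0,0,0,0]';python3 go.py 10 42 11 0;python3 look.py w7.png; python3 - <<'E'
from m import *
im=r.get_image("top");rect(im,"pin",.042);save(im,"top7.png")
E
```

```text
clock: 18.95
eef_pos: [0.5625, -0.0599, 0.0113]
tool_rot: [-3.131, 0.251, -0.003]
wrist_force: [0.6, -0.4, -0.3]
finger_gap: 0.0436
board xy mm [37.367 42.349] z 0.011256800534845207 yaw_board -0.25146147986211 tilt [ 0.002  0.    -1.   ] gap 0.043611357046001255 F [ 0.612 -0.425 -0.349] t 18.95 q [-0.107  0.528 -0.123  0.918  0.001  1.624]
shift cm [-2.737  0.047  0.02 ] turn [-0.001 -0.002 -0.004]
keeper_knob 0.61 [314.688 393.984] [35.82302213 29.77797596]
pin_center 0.92 [313.024 397.488] [34.38651483  2.33257948]
pin 0.72 [ 0.5438 -0.1878] [0.0724 0.0314] 81.9
```

View pics/w7.png

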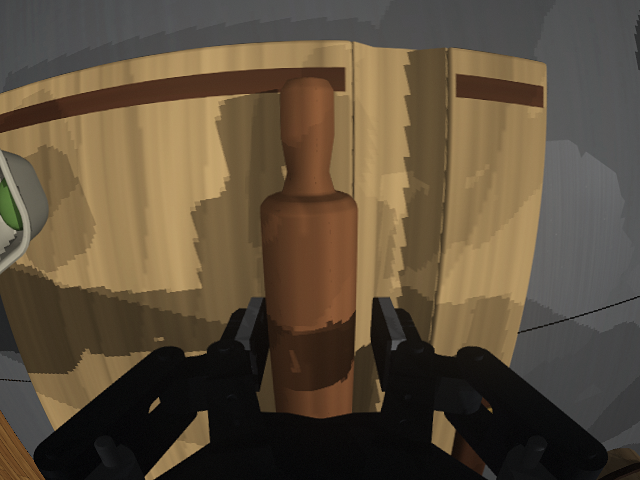

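Between the pads the pin is straight and just short of the groove's near lip (lip column ≈352, pin columns 262–357). I'll close the cage a little and creep it in.

```bash
python3 -m crank '[0.51,0.2,0,0,0,0,0,0.53,0.2,0,0,0,0,0,0.53,0.2,0,0,0,0,0,0.53,0.2,0,0,0,0,0,0.53,0.2,0,0,0,0,0,0.53,0.2,0,0,0,0,0,0.53,0.2,0,0,0,0,0,0.53,0.2,0,0,0,0,0,0.53,0.2,0,0,0,0,0,0.53,0.2,0,0,0,0,0]';python3 go.py 70 42 11 0
python3 -m crank '[0.53,0.2,0,0,0,0,0,0.53,0.2,0,0,0,0,0,0.53,0.2,0,0,0,0,0,0.53,0.2,0,0,0,0,0]';python3 go.py 70 42 11 0;python3 look.py w8.png
```

```text
clock: 20.25
eef_pos: [0.5833, -0.0633, 0.0113]
tool_rot: [-3.131, 0.25, -0.003]
wrist_force: [0.5, -0.1, -0.2]
finger_gap: 0.0401
board xy mm [58.452 42.256] z 0.01133146564091133 yaw_board -0.2476528403825622 tilt [ 0.002  0.    -1.   ] gap 0.040144285961221805 F [ 0.546 -0.12  -0.203] t 20.25 q [-0.108  0.563 -0.06   0.947  0.001  1.622]
shift cm [1.155 0.021 0.035] turn [-0.001 -0.002 -0.004]
clock: 20.65
eef_pos: [0.5924, -0.0647, 0.0114]
tool_rot: [-3.131, 0.25, -0.004]
wrist_force: [-0.0, -0.4, -0.3]
finger_gap: 0.0401
board xy mm [67.629 42.256] z 0.011417659671853882 yaw_board -0.24611825787505204 tilt [ 0.003  0.    -1.   ] gap 0.04009752551799339 F [-0.038 -0.438 -0.267] t 20.65 q [-0.109  0.577 -0.032  0.958  0.001  1.621]
shift cm [0.237 0.025 0.042] turn [-0.001 -0.003 -0.004]
pin_center 0.67 [326.784 372.912] [70.86024889 16.61140497]
```

```bash
python3 -m crank '[0.53,0.15,0,0,0,0,0,0.53,0.1,0,0,0,0,0,0.53,0,0,0,0,0,0,0.45,0,0,0,0,0,0]';python3 go.py 71 42 60 0;python3 look.py w9.png
```

```text
clock: 21.25
eef_pos: [0.5942, -0.065, 0.0113]
tool_rot: [-3.131, 0.25, -0.003]
wrist_force: [0.4, 0.1, 0.3]
finger_gap: 0.0466
board xy mm [69.484 42.242] z 0.011329812386190824 yaw_board -0.24122266324602926 tilt [ 0.002  0.    -1.   ] gap 0.04664671419909278 F [0.385 0.062 0.347] t 21.25 q [-0.109  0.581 -0.025  0.962  0.001  1.621]
shift cm [ 0.16   0.02  -4.867] turn [-0.001 -0.002 -0.004]
pin_center 0.79 [323.072 373.68 ] [71.13503567 16.21850212]
```

View pics/w9.png

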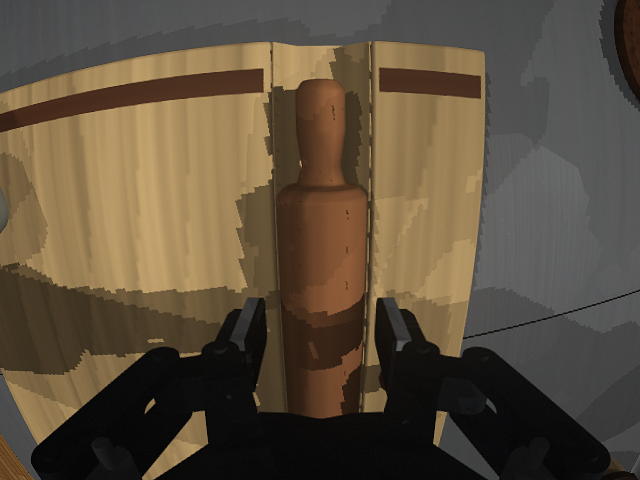

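The pin is seated in the groove: its body (columns 280–367) lies between the lips at 272 and 370, and the handle end (row 80) is inside the board edge (row 45). Now I'll lift, verify and move to the knob.

```bash
python3 -m crank '[0.35,0,0,-0.5,0,0,0,0.3,0,0,-2,0,0,0,0.3,0,0,-4,0,0,0,0.3,0,0,-4,0,0,0,0.4,0,0,-3,0,0,0,0.5,0,0,0,0,0,0]';python3 go.py 112 -52 110 -33;python3 - <<'E'
from m import *
for c in ["wrist","top","scene"]:
    im=r.get_image(c);print(c)
    if c!="wrist":
        m=r.cut_out(im,"pin")
        if m: 
            p=proj(im,m[0]["mask"],.029);(q,s,a)=cv2.minAreaRect(p);print("pin",m[0]["p"],board(q),s,a)
    for n,z in [("keeper_knob",.072),("keeper_pivot",.024),("pin",.029)]:
        for p in r.mark_of(im,n)[:1]: print(n,round(p["p"],2),px(p),board((watz if c=="wrist" else atz)(im,px(p),z)))
E
```

```text
clock: 22.05
eef_pos: [0.5924, -0.0649, 0.1511]
tool_rot: [-3.131, 0.25, 0.004]
wrist_force: [0.4, 0.1, 0.7]
finger_gap: 0.043
board xy mm [67.718 42.075] z 0.15110888025390226 yaw_board -0.24371063167053109 tilt [-0.002  0.001 -1.   ] gap 0.04299132045277857 F [0.439 0.102 0.723] t 22.05 q [-0.109  0.462  0.168  1.278  0.001  1.621]
shift cm [4.478 9.391 4.096] turn [0.    0.002 0.572]
wrist
keeper_pivot 0.64 [370.112 277.584] [110.0055  -2.573 ]
pin 0.65 [370.176 275.52 ] [109.2771   1.3307]
top
pin 0.83 [ 73.4884 104.1072] (0.06006043404340744, 0.03367739915847778) 68.73177337646484
keeper_knob 0.72 [303.808 286.512] [-121.2068   99.9565]
scene
pin 0.85 [68.5005  7.852 ] (0.26268815994262695, 0.046655092388391495) 82.58917236328125
keeper_knob 0.65 [401.792 249.12 ] [104.0918 -56.7843]
keeper_pivot 0.65 [383.808 246.288] [115.2428   3.0094]
pin 0.92 [369.984 252.288] [73.7258 12.2626]
```

```bash
python3 -m crank '[0.6,1.5,3,0,0,0,0,0.6,1.5,3,0,0,0,0,0.65,1.5,3.2,0,0,0,0,0.65,0,0,0,0,0,0.15,0.65,0,0,0,0,0,0.15,0.65,0,0,0,0,0,0.15,0.65,0,0,0,0,0,0.12,0.65,0,0,0,0,0,0]';python3 go.py 111 -52 100 -33;python3 look.py w10.png
```

```text
clock: 23.55
eef_pos: [0.6205, -0.1666, 0.1437]
tool_rot: [2.93, -1.127, -0.019]
wrist_force: [1.3, 0.4, -0.3]
finger_gap: 0.0299
board xy mm [111.183 -54.075] z 0.14373376420851292 yaw_board -33.175421817771 tilt [-0.012  0.002 -1.   ] gap 0.02990643317767091 F [ 1.268  0.397 -0.337] t 23.55 q [-0.262  0.57   0.324  1.338 -0.001  2.043]
shift cm [-0.082 -0.193  4.373] turn [ 0.007  0.011 -0.003]
keeper_knob 0.9 [318.976 243.984] [111.8743989  -51.88318891]
keeper_pivot 0.74 [280.704 174.096] [109.21009849  -1.23808705]
pin_center 0.62 [230.08  192.192] [73.35851067  9.58608342]
```

```bash
python3 -m crank '[0.65,-0.1,-0.2,3,0,0.01,0,0.65,-0.1,0,3,0,0,0,0.65,-0.1,0,2,0,0,0,0.65,0,0,1.2,0,0,0,0.65,0,0,0.4,0,0,0]';python3 go.py 111.5 -52 47 -33
```

```text
clock: 24.25
eef_pos: [0.6217, -0.1631, 0.0478]
tool_rot: [2.933, -1.112, 0.007]
wrist_force: [-0.7, 0.2, -0.2]
finger_gap: 0.0297
board xy mm [111.804 -50.379] z 0.047805282017122336 yaw_board -32.62879669142032 tilt [ 0.002 -0.006 -1.   ] gap 0.029700936444818492 F [-0.689  0.205 -0.165] t 24.25 q [-0.254  0.623  0.157  1.101 -0.006  2.042]
shift cm [0.061 0.153 0.081] turn [ 0.003 -0.006  0.006]
```

```bash
python3 - <<'E'
from math import *
n=13;pr=(111.8,-50.4)
for k in range(1,n+1):
    t=1.6-k*1.6/n;x=108.5-52*cos(t);y=-52*sin(t);w=radians(-33-42*(k-1)/(n-1));d=(x-pr[0],y-pr[1])
    print(round(x,1),round(y,1),round((cos(w)*d[0]+sin(w)*d[1])/10,2),round((sin(w)*d[0]-cos(w)*d[1])/10,2));pr=(x,y)
E
```

```text
103.6 -51.8 -0.61 0.56
97.3 -50.8 -0.57 0.3
91.2 -49.0 -0.58 0.26
85.3 -46.5 -0.6 0.22
79.7 -43.3 -0.61 0.19
74.6 -39.5 -0.62 0.15
70.0 -35.0 -0.63 0.11
66.0 -30.0 -0.64 0.07
62.7 -24.6 -0.64 0.03
60.0 -18.8 -0.64 -0.01
58.1 -12.7 -0.64 -0.05
56.9 -6.4 -0.63 -0.09
56.5 -0.0 -0.63 -0.13
```

```bash
python3 -m crank '[0.74,0,0,0,0,0,0,0.76,-0.6,0.5,0,0,0,0.06,0.76,-0.57,0.3,0,0,0,0.06,0.76,-0.58,0.26,0,0,0,0.06,0.76,-0.6,0.22,0,0,0,0.06,0.76,-0.61,0.19,0,0,0,0.06,0.76,-0.62,0.15,0,0,0,0.06]';python3 go.py 70 -35 47 -54
```

```text
clock: 24.95
eef_pos: [0.5937, -0.1507, 0.0554]
tool_rot: [2.676, -1.639, 0.036]
wrist_force: [0.3, -1.1, -0.4]
finger_gap: 0.0207
board xy mm [ 82.221 -42.518] z 0.05537403644374098 yaw_board -54.071391568050174 tilt [ 0.018 -0.015 -1.   ] gap 0.020666183984200517 F [ 0.34  -1.065 -0.394] t 24.95 q [-0.243  0.547  0.045  1.047 -0.01   2.426]
shift cm [-1.343  0.556  0.804] turn [-0.009 -0.021 -0.001]
```

```bash
python3 -m crank '[0.76,0,0,0.5,0,-0.02,0,0.76,0,0,0.3,0,0,0]';python3 go.py 76 -40 47 -54;python3 look.py w11.png
```

```text
clock: 25.15
eef_pos: [0.5958, -0.1511, 0.0504]
tool_rot: [-2.673, 1.633, -0.016]
wrist_force: [-0.7, 0.7, 0.5]
finger_gap: 0.0202
board xy mm [ 84.398 -42.55 ] z 0.05036082914442494 yaw_board -53.93726339502263 tilt [ 0.014  0.003 -1.   ] gap 0.020177823408423178 F [-0.704  0.723  0.456] t 25.15 q [-0.252  0.563  0.057  1.052  0.006  2.416]
shift cm [-0.702  0.533  0.326] turn [-0.013 -0.004  0.001]
keeper_knob 0.78 [320.576 317.808] [ 83.59222246 -44.62041668]
keeper_pivot 0.59 [277.184 193.2  ] [108.23733549   0.98007947]
pin_center 0.96 [229.696 245.088] [76.55826746  5.75089852]
```

View pics/w11.png

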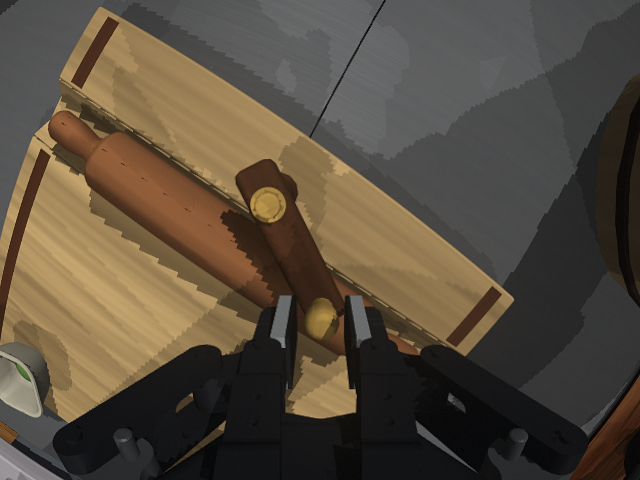

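The knob (322,318) is still caged between the pads, and the arm is swinging over the seated pin. I'll continue with a height correction.

```bash
python3 -m crank '[0.76,-0.7,0.45,0.35,0,0,0.04,0.76,-0.75,0.25,0.1,0,0,0.04,0.76,-0.75,0.18,0.1,0,0,0.04,0.76,-0.75,0.12,0.1,0,0,0.04,0.76,-0.75,0.08,0.1,0,0,0.04]';python3 go.py 60 -18 47 -70
```

```text
clock: 25.85
eef_pos: [0.5732, -0.1234, 0.0425]
tool_rot: [-2.489, 1.903, -0.022]
wrist_force: [0.5, -1.2, 0.5]
finger_gap: 0.0205
board xy mm [ 57.762 -18.674] z 0.04248547023570983 yaw_board -65.897260560418 tilt [ 0.016 -0.002 -1.   ] gap 0.020488798383950905 F [ 0.486 -1.184  0.451] t 25.85 q [-0.213  0.518 -0.045  0.992  0.002  2.663]
shift cm [ 0.033 -0.239 -0.448] turn [-0.015 -0.005  0.072]
```

```bash
python3 -m crank '[0.76,-0.65,-0.1,-0.3,-0.015,0,0.05,0.76,-0.65,0,0,0,0,0.05,0.76,-0.5,0,0,0,0,0.05,0.76,-0.2,0,0,0,0,0,0.76,0,0,0,0,0,0]';python3 go.py 56.5 0 46 -75;python3 look.py w12.png
```

```text
clock: 26.35
eef_pos: [0.57, -0.1035, 0.0454]
tool_rot: [2.339, -2.09, 0.009]
wrist_force: [0.8, -0.1, -0.9]
finger_gap: 0.0206
board xy mm [51.57   0.518] z 0.04541034432630128 yaw_board -74.67356443298554 tilt [ 0.001 -0.007 -1.   ] gap 0.020630031796033402 F [ 0.792 -0.12  -0.883] t 26.35 q [-0.176  0.513 -0.044  1.012 -0.007  2.854]
shift cm [ 0.181 -0.462 -0.058] turn [ 0.    -0.007  0.006]
keeper_knob 0.55 [324.608 309.888] [57.29741504 -0.73969522]
keeper_pivot 0.73 [348.928 171.696] [110.30918002   0.40965678]
pin_center 0.59 [316.288 245.28 ] [74.35842409  7.4880001 ]
```

```bash
python3 -m crank '[0.65,0,0,0,0,0,0,0.6,0,0,-1.5,0,0,0,0.6,0,0,-3,0,0,0,0.6,0,0,-4,0,0,0,0.6,0,0,-3,0,0,0,0.6,0,3,-0.5,0,0,0,0.6,0,3,0,0,0,0,0.6,0,0,0,0,0,0]';python3 go.py;python3 look.py w13.png; python3 - <<'E'
from m import *
for c in ["scene"]:
    im=r.get_image(c);save(im,"s13.png")
    for n,z in [("keeper_knob",.072),("keeper_pivot",.024),("pin",.029),("dish_small",.024),("pin_seat",.029)]:
        for p in r.mark_of(im,n)[:1]: print(n,round(p["p"],2),px(p),board(atz(im,px(p),z)))
a=cv2.imread("pics/w13.png");b=cv2.imread("pics/s13.png")[170:350,220:500]
cv2.imwrite("pics/f.png",cv2.hconcat([cv2.resize(a,(400,400)),cv2.resize(b,(400,400),interpolation=2)]))
E
```

```text
clock: 27.35
eef_pos: [0.5086, -0.1106, 0.1691]
tool_rot: [2.338, -2.09, 0.005]
wrist_force: [-0.3, 0.2, -0.3]
finger_gap: 0.0342
board xy mm [ -8.047 -16.042] z 0.16906208352485327 yaw_board -74.68219313055458 tilt [-0.002 -0.007 -1.   ] gap 0.034220296251009204 F [-0.347  0.249 -0.285] t 27.35 q [-0.21   0.303 -0.023  1.246 -0.007  2.82 ]
keeper_knob 0.97 [323.008 146.688] [56.75575168 -2.14016956]
keeper_pivot 0.73 [335.104  83.28 ] [108.85574248   1.24591808]
pin_center 0.44 [320.32  123.312] [72.85024035  3.97883613]
keeper_knob 0.54 [371.328 247.2  ] [59.2073 -1.8088]
keeper_pivot 0.83 [383.296 247.488] [111.3928   1.3973]
pin 0.86 [368.32 255.12] [64.2203  9.2625]
dish_small 0.6 [287.488 281.088] [-122.7112   95.6219]
pin_seat 0.62 [372.032 256.176] [67.9736  0.6204]
```

View pics/f.png

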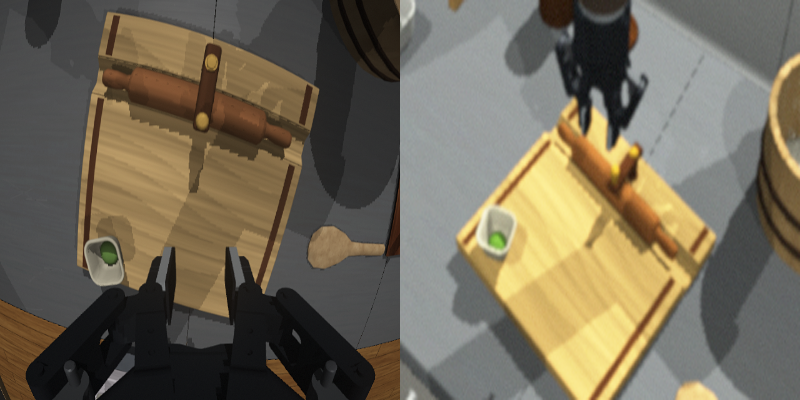

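```bash
python3 - <<'E'
from h import *
im=r.get_image("wrist");I=cv2.cvtColor(im["image"],cv2.COLOR_RGB2HSV)
m=cv2.inRange(I,(18,110,120),(35,255,255))[50:180,290:370]
n,l,s,c=cv2.connectedComponentsWithStats(m)
for i in range(1,n):
    if s[i,4]>40: u=c[i]+[290,50];print(s[i],u,board(watz(im,u,.066)),board(watz(im,u,.08)))
q=r.cut_out(im,"pin")[0]["mask"];v,u=np.nonzero(q);e=[(u.min()+2,v[u==u.min()].mean()),(u.max()-2,v[u==u.max()].mean())];print([board(watz(im,x,.029)) for x in e])
q=r.cut_out(im,"keeper")[0]["mask"];v,u=np.nonzero(q);P=np.array([board(watz(im,x,.064)) for x in zip(u,v)])-[108,0];w,V=np.linalg.eigh(np.cov(P.T));print("keeper axis deg",np.rad2deg(np.arctan(V[1,1]/V[0,1])),P.mean(0)+[108,0])
E
```

```text
[   0    0   80   67 2955] [328.59086294  76.73434856] [109.16247863   8.34572183] [107.0089015    8.16858186]
[ 38  20  21  20 297] [338.32323232  78.95622896] [109.4780537    1.37481212] [107.30783264   1.56532897]
[ 24  91  20  18 272] [323.37867647 149.38970588] [57.84256294 -2.01779156] [58.39567943 -1.64834343]
[  0 117  18  13 211] [297.87677725 173.36018957] [36.47401961 10.98505545] [38.15414691 10.66871284]
[array([ 66.49362142, 136.90191521]), array([  73.8877339 , -123.26222423])]
keeper axis deg 3.0750406070273764 [86.82433012  0.10824821]
```

```bash
python3 -c "
from bench import r
print(r.finish_job())"
```

```text
the job is handed in; nothing more can be done
None
```

The pin is stowed in the groove with the keeper turned back across it, and the job is handed in at about 28 s on the clock. `finish_job` gave no verdict.

**What I did:** I turned the keeper to about +1.6 rad, behind the groove. I then rolled the pin between loosely set fingers at roughly 20–30 mm/s until it dropped into the groove. Last, I turned the keeper back over it and lifted the arm clear.

**Last checks:**
- **Pin:** it lies in the groove at board x about 70 mm and y about +7 mm. Its ends are at about +137 and −123 mm, inside the board's ±155 mm edges.
- **Keeper:** it sits about 3° (0.055 rad) off straight. Part of that may be error in my board-angle estimate, so I left it.
- **Other things:** in the last pictures the small dish and the rice paddle look unmoved. The tongs and the counter dish I did not check; I never worked near them.

**What disagreed or failed:**
- **First sweep missed:** the first sweep at the knob passed over it. A light touch on the board, about 5.5 N at the reading, showed the real fingertips sit about 20 mm higher than the reported tool point. I allowed for that from then on.
- **Wrong marks:** a few automatic marks were plainly wrong. For example, the top camera put the knob on the small dish while the arm hid it. I set those aside and used the wrist and scene views.

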